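Power up a phone board in its test jig

ROBOT

A 6-joint arm with a two-finger parallel gripper is mounted at the origin on the work surface. World frame = base frame: x ahead of the robot, y to its left, z up, the work surface at z = 0. Lengths are in m, angles in rad, forces in N, time in s.
With the tool pointing down it reaches from about 0.35 to 0.975 m from the base axis. Payload 4.9 kg.
Tool frame: the origin (TCP) lies midway between the tips of the shut fingers; the grasp point (between the pads) lies 19 mm behind it (manip.hold_point_z is the distance from the TCP to the grasp point, in m); z points along the fingers, y is the line along which they close (so a half turn about z gives the same grasp; the last joint's range is limited). The gripper opens to 85 mm and grips with 20 to 120 N. Pads are 22 mm wide; open, the fingers measure 114 mm over their backs; the gripper's body (76 mm by 85 mm) begins 54 mm behind the grasp point. The pads swing forward as they close: fully open they stand 13 mm farther back than shut.
Start: joints at [1.201, 0.053, 1.613, -0, 1.476, -0.119], TCP at [0.155, 0.605, 0.231] pointing down, gripper open.
Joint ranges: [-3.01, 3.01], [-1.01, 2.22], [0.06, 2.58], [-1.02, 4.17], [0.09, 2.62], [-3.14, 3.14]. Speed limits (rad/s): [2.57, 2.57, 3.14, 3.14, 3.14, 3.14].

INTERFACE

Orientations are given as a unit quaternion [w, x, y, z].
In Python, from plant import manip gives the robot as it stands. The module is installed in compiled form; this text tells all that it offers.
- The arm moves only by the shell command python3 -m jog 'ROWS' [OPENING]. ROWS is JSON, one flat list of numbers, 6 for each row, row after row: the shift along the tool's x, y, z in units of 0.1 m (1.0 is 0.1 m), then the turn, a rotation vector about the tool's x, y, z in units of 180 degrees (1.0 is 180 degrees). A call has 1 to 8 rows; each row is the pose to reach, as a shift and turn from the pose commanded when the call began, along the tool's axes at that moment, turning the shorter way round; what a row does not reach only later rows make up. A row lasts 1/8 s, in which the tool goes at most 62.5 mm and 10.7 degrees, less where a joint would pass 70% of its speed; a pose out of reach is approached as far as the arm can. A call with a number of a shift or a turn outside -1 to 1 is refused whole. A call with a gripper value outside its range is refused whole. OPENING is the finger opening in mm, from 0 to 85.4, set as the call begins (- or left out, the last holds). The fingers move at their own pace and stop on an object; the grip force is fixed at half the most. Time passes only in rows, so rows that repeat a pose let the fingers close. It gives the time, the measured TCP pose, the force, the opening and the grip force at its end, in the units of the state.
- manip.state(): the state, without advancing time (a new reading comes with each control period).
- manip.grab_frame(name): name is "scene" or "top" or "wrist"; returns a dict with "img" (384x512x3 uint8, blue, green, red), "z_map" (384x512 float32, m along the optical axis (not along the pixel's ray), 0 where there is no reading), "fx", "fy", "cx", "cy" (pixels), "xyz" and "attitude" of the camera in the world; the wrist camera has in their place "T_tool_cam" (4x4, takes a point from camera to tool coordinates, whose origin is the TCP and whose axes are the flange's). Camera axes: x right, y up, looking along -z (the intrinsics and any distortion apply to the point x, -y, -z); pixel columns grow to the right and rows downward; lengths in m; the calibration is good to about 2 mm. A picture is of the moment at which its call begins: read the wrist's pose just before it.
- manip.job_done(): hands the job in; it is judged then, once.
The state is a dict: "time": time; "joint_pos": joint angles; "joint_vel": joint speeds; "joint_efforts": joint torques, N m; "tool_pos": TCP position; "tool_rot": TCP orientation; "contact_force": force on the tool from outside, world axes, zero at the start; "ft_torque": the same for the moment, N m; "gripper_width": opening from 0.0 (shut) to 1.0 (fully open); "grasp_force": force on a finger pad.
Only numpy, scipy, OpenCV 4.12 (cv2) and the standard library are available. Lean on these libraries where they do the work, as an engineer would, in place of code of your own. Each camera call takes 0.05 s, during which the arm holds its last target. There are 200 camera calls.

TASK

Test the phone board that lies in the jig, with the fingertips: first press down the raised, white-marked end of the black rocker on the white power unit until it is fully switched over, then push the yellow key right in so that it stays down, and last press the green key right in and finish while still holding it down. Keep to that order, do not press the red key, do not lift or shift the power unit, and leave the jar, the tin and the screwdriver where they are.

Things in the scene. Friction and masses are not known exactly. Their poses are not given: they have to be found in the camera images.
- psu: white power unit, a loose box 110 (x) x 90 (y) x 60 high (mm), about 0.9 kg; origin at the centre of its underside, z up, display on its -x face. The black rocker is in the middle of its top; a steel frame round the rocker reaches 65 mm up. It may stand left or right of the jig
- rocker_on (a point): middle of the top face of the rocker's raised, white-marked half (the end to press), 18 mm from the pivot; moves with the rocker. Rocker 27 mm wide, each half 26 mm long; pivot line along the power unit's y axis, 70 mm above the centre of its underside. The marked half points to the unit's +x; off, its outer end stands 10 mm above the pivot; fully over, it lies level
- rocker (a joint): angle of the rocker, rad: 0 off, 0.4 fully switched over. Stiff: it stays where it is left; about 2 N at the outer end moves it
- jig: black test jig, fixed, 140 (x) x 200 (y) x 30 high (mm), origin at the centre of its underside, z up. The phone board lies in a red nest on its +x half (up to 37 mm above the table). Three round keys stand in a row along the jig's y axis, 36 mm from the centre towards -x, 60 mm apart; which colour is where changes
- green_base: the green key's grey round housing, fixed, 46 mm in diameter, 12 mm high on the jig; origin at the centre of its underside; carries the green key
- green_top (a point): centre of the top of the green key, a round push button 30 mm in diameter, 52 mm above the table when up; travels 6 mm straight down and springs back when released; its top ends 4 mm above its housing
- green (a joint): how far the green key is pressed, m: 0 up, 0.006 right in; about 1.5 N starts it and 5 N pushes it right in
- yellow_top (a point): centre of the top of the yellow key, same shape and size as the green one, but it latches: it stays where it is pushed
- yellow (a joint): how far the yellow key is pressed, m: 0 up, 0.006 right in; about 2.5 N moves it, no spring
- red_top (a point): centre of the top of the red key, same shape and size and spring as the green one; not to be pressed
- red (a joint): how far the red key is pressed, m: 0 up
- jar_mid (a point): centre (half-way up) of a loose small jar with a blue lid, 38 mm in diameter, 50 mm high, standing between jig and power unit; leave alone
- tin_center (a point): centre of a loose aluminium tin, 32 mm in diameter, 22 mm high, standing on the jig's deck beside the phone board; leave alone
- driver_grip (a point): middle of the handle of a loose screwdriver lying on the mat beyond the work; leave alone
Not all that is in view belongs to the job. Of the things like the psu, leave any that is pink or purple; of the rest the smaller one is meant.

How it is judged:
On the way, in this order (a step that is already met when the one before it is completed fails the run):
1. the rocker is switched over (value of joint rocker above 0.3 rad), for 0.2 s.
2. the yellow key is pushed in (value of joint yellow above 0.0045 m), for 0.2 s.
3. the green key is held down by the fingers (value of joint green above 0.004 m and contact force between the fingers and green_base above 1 N), for 0.3 s.
At the end, for the whole second after the job is handed in: fingers hold the green key 4 of its 6 mm or more down (over 1 N), rocker over by more than 0.3 of 0.4 rad, yellow key 4.5 of 6 mm or more in, red key up (under 2 mm); power unit, jar, tin and screwdriver within 20 mm of where they stood, jar and unit upright (all of step 3 and value of joint rocker above 0.3 rad and value of joint yellow above 0.0045 m and value of joint red below 0.002 m and distance of each of jar_mid, tin_center, driver_grip, psu from where it was at the start of the episode below 0.02 m and angle between jar_mid's own z axis and vertical below 0.2 rad and angle between psu's own z axis and vertical below 0.1 rad); the arm keeps its last pose, push and grip.
It fails at once if the red key is pressed (value of joint red above 0.002 m).
It fails at once if the yellow key is pushed before the power is on (value of joint yellow above 0.003 m and value of joint rocker below 0.3 rad).
It fails at once if the green key is pressed before the power is on and the yellow key is in (value of joint green above 0.003 m and (value of joint rocker below 0.3 rad or value of joint yellow below 0.0045 m)).
It fails at once if the power unit is lifted, tipped or shifted more than 20 mm (distance of psu from where it was at the start of the episode above 0.02 m or height (world z) of psu above 0.008 m or angle between psu's own z axis and vertical above 0.12 rad).
It fails at once if the jar, tin or screwdriver is moved more than 20 mm (not (distance of each of jar_mid, tin_center, driver_grip from where it was at the start of the episode below 0.02 m)).
It also fails if it takes over 45 s, if anything falls off the work surface, if the arm or the gripper's body presses on something with over 40 N, if the wrist force passes 120 N, or if a joint passes its speed limit or range.

## Working session

There is one attempt and no reset: what is moved stays moved. The work goes in short steps, Python scripts to look and compute and a shell command to move; the robot and the scene stay as the last step left them, time stands still between calls to the robot, and variables do not carry over. Pictures are saved under pics/ and viewed, at most 10 in all, crops included, and the job is handed in when it is done.

```bash
mkdir -p pics
cat > h.py <<'E'
import numpy as np, cv2
from plant import manip
from scipy.spatial.transform import Rotation as R
def rot(q): return R.from_quat(np.array(q)[[1,2,3,0]]).as_matrix()
def grab(name):
    s=manip.state(); f=manip.grab_frame(name)
    if name=="wrist":
        T=np.eye(4); T[:3,:3]=rot(s["tool_rot"]); T[:3,3]=s["tool_pos"]; T=T@np.array(f["T_tool_cam"])
        f["R"],f["t"]=T[:3,:3],T[:3,3]
    else: f["R"],f["t"]=rot(f["attitude"]),np.array(f["xyz"])
    return f
def cloud(f):
    v,u=np.mgrid[:384,:512]; d=f["z_map"]
    p=np.stack([(u-f["cx"])/f["fx"]*d,-(v-f["cy"])/f["fy"]*d,-d],-1)
    return p@f["R"].T+f["t"]
def plane(f,u,v,z):
    r=f["R"]@np.array([(u-f["cx"])/f["fx"],-(v-f["cy"])/f["fy"],-1]); return f["t"]+r*(z-f["t"][2])/r[2]
def proj(f,p):
    c=f["R"].T@(np.array(p)-f["t"]); return f["cx"]+f["fx"]*c[0]/-c[2], f["cy"]-f["fy"]*c[1]/-c[2]
E
python3 - <<'E'
from h import *
a=[grab(n) for n in("scene","top")]
print(a[0].keys(),a[1]["t"],a[1]["R"].round(2),a[0]["t"])
for n,f in zip(("scene","top"),a): cv2.imwrite(f"pics/{n}.png",cv2.resize(f["img"],(800,600)))
import pickle; pickle.dump(a,open("a.pkl","wb"))
s=manip.state();print(rot(s["tool_rot"]).round(3),s["time"])
E
```

```text
dict_keys(['img', 'z_map', 'fx', 'fy', 'cx', 'cy', 'xyz', 'attitude', 'R', 't']) [0.534202   0.08319792 1.08713462] [[ 0.01  1.   -0.06]
 [-1.    0.01 -0.  ]
 [ 0.    0.06  1.  ]] [ 0.94289156 -0.32782047  0.61308274]
[[-0.969  0.248 -0.001]
 [ 0.248  0.969 -0.002]
 [ 0.    -0.002 -1.   ]] 0.1
```

View pics/top.png

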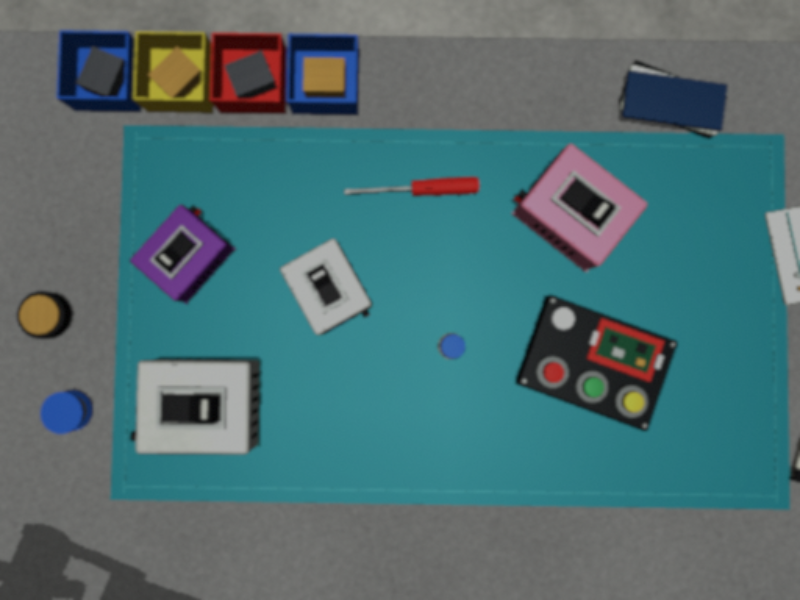

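View pics/scene.png

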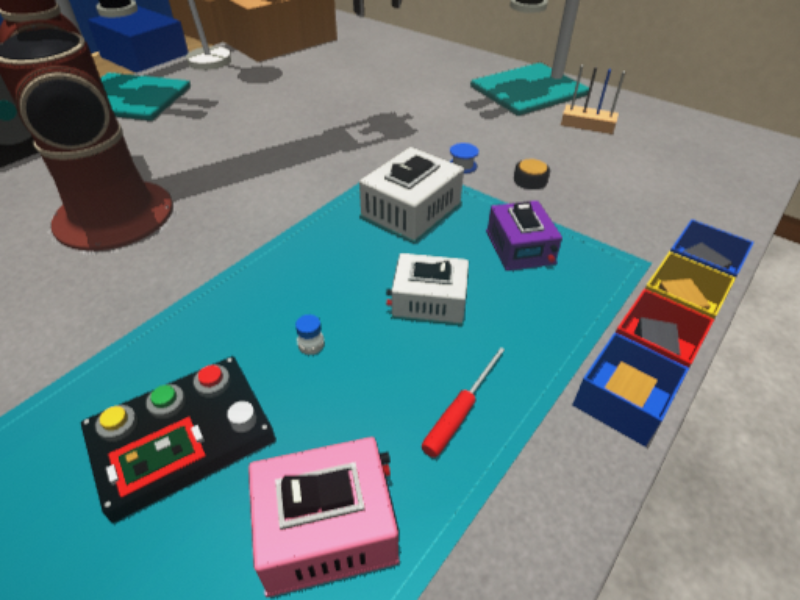

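Candidates for the power unit (top view): large white (195,405), small white (325,286), purple (182,252) and pink (582,205). I choose the small white one; its mark is at about (319,271). The keys are red (552,372), green (593,387) and yellow (632,402). The jar is at (453,346), the tin at (564,318) and the screwdriver at (440,187).

Run:
```python
from h import *
import pickle
a=pickle.load(open("a.pkl","rb")); f=a[1]; im=f["img"]
s=512/800
cv2.imwrite("pics/crop.png",cv2.resize(im[145:220,170:245],(600,600),interpolation=cv2.INTER_CUBIC))
hsv=cv2.cvtColor(im,cv2.COLOR_BGR2HSV); c=cloud(f)
def blob(m,u,v,r,z,n):
    k=np.zeros(m.shape,np.uint8); cv2.circle(k,(int(u*s),int(v*s)),r,255,-1)
    m=(m&(k>0)).astype(np.uint8); N,L,st,ce=cv2.connectedComponentsWithStats(m); i=1+np.argmax(st[1:,4])
    p=plane(f,*ce[i],z); print(n,st[i,4],ce[i].round(1),p.round(4), np.median(c[L==i],0).round(4)); 
    (cx,cy),wh,an=cv2.minAreaRect(np.argwhere(L==i)[:,::-1].astype(np.float32)); return p,L==i
H,S,V=cv2.split(hsv)
sat=(S>120)
Rr=blob(sat&((H<8)|(H>172)),552,372,16,.052,"red")[0]
G=blob(sat&(H>40)&(H<85),593,387,16,.052,"green")[0]
Y=blob(sat&(H>18)&(H<38),632,402,16,.052,"yellow")[0]
print(np.linalg.norm(G-Rr),np.linalg.norm(G-Y),np.degrees(np.arctan2(*(Y-Rr)[1::-1])))
blob(sat&(H>100)&(H<125),453,346,14,.05,"jar")
p,_=blob((V<70),325,286,16,.07,"rockerblack")
w,m=blob((S<60)&(V>120),325,286,45,.06,"psu")
cn=cv2.findContours(m.astype(np.uint8),0,2)[0]; rr=cv2.minAreaRect(max(cn,key=cv2.contourArea)); 
print([plane(f,*q,.06)[:2].round(4) for q in cv2.boxPoints(rr)],plane(f,*rr[0],.06).round(4))
mk=blob((S<60)&(V>150),319,271,7,.078,"mark")
```

```text
red 132 [354. 238.] [ 0.4889 -0.1406  0.052 ] [ 0.4888 -0.1408  0.0515]
green 116 [379.3 247.4] [ 0.4689 -0.1966  0.052 ] [ 0.4697 -0.1965  0.0513]
yellow 134 [405.  256.7] [ 0.4493 -0.2531  0.052 ] [ 0.4488 -0.2532  0.0513]
0.059424071679578715 0.05980616186090573 -109.41488818220496
jar 195 [289.7 221.3] [0.5235 0.0018 0.05  ] [0.5241 0.0011 0.0495]
rockerblack 186 [208.6 184.7] [0.6011 0.1814 0.07  ] [0.6005 0.1807 0.0703]
psu 1666 [207.9 183. ] [0.6054 0.184  0.06  ] [0.6048 0.1828 0.0597]
[array([0.6306, 0.2505]), array([0.6758, 0.1725]), array([0.5811, 0.118 ]), array([0.5363, 0.1957])] [0.6058 0.1841 0.06  ]
mark 30 [203.1 168.6] [0.6354 0.1932 0.078 ] [0.6371 0.1963 0.0613]
```

View pics/crop.png

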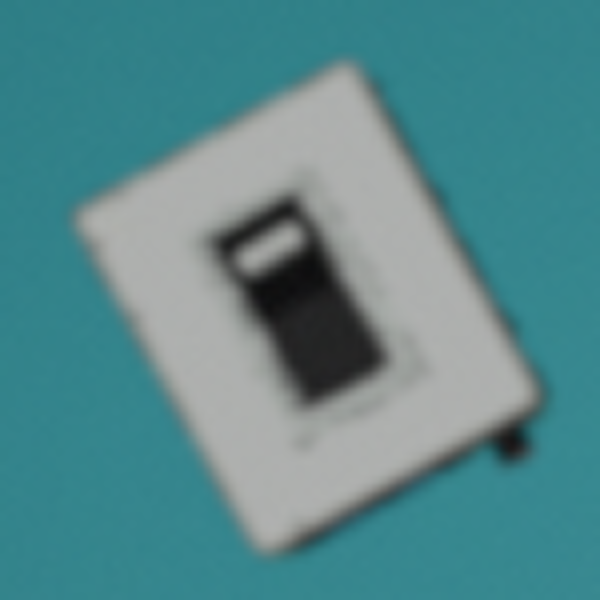

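```bash
cat > d.py <<'E'
import sys; from h import *
x,y,z=map(float,sys.argv[1:4]); s=manip.state(); M=rot(s["tool_rot"])
print("t",s["time"],"tcp",np.round(s["tool_pos"],4),"F",np.round(s["contact_force"],2),"w",s["gripper_width"],"tool y yaw",np.degrees(np.arctan2(M[1,1],M[0,1])).round(1),"tool z",M[:,2].round(3))
print("delta(0.1m)",((np.array([x,y,z])-s["tool_pos"])@M*10).round(3))
E
python3 -c "
from h import *;import pickle
print(plane(pickle.load(open('a.pkl','rb'))[1],203.75,175.6,.078))"
A='python3 -m jog'
$A '[-0.46,-0.23,0,0,0,0,-0.92,-0.47,0,0,0,0]' 0
$A '[-0.46,-0.23,0,0,0,0,-0.92,-0.47,0,0,0,0]' 
$A '[-0.46,-0.23,0,0,0,0,-0.92,-0.47,0,0,0,0]' 
$A '[-0.46,-0.23,0,0,0,0,-0.92,-0.47,0,0,0,0]' 
$A '[-0.46,-0.23,0,0,0,0,-0.92,-0.47,0,0,0,0]' 
$A '[-0.46,-0.23,0,0,0,0,-0.92,-0.47,0,0,0,0]' 
$A '[0,0,0,0,0,0.25,0,0,0,0,0,0.253,0,0,0,0,0,0.253,0,0,0,0,0,0.253,0,0,0,0,0,0.253,0,0,0,0,0,0.253]'
python3 d.py 0.622 0.1935 0.13
```

```text
[0.62013264 0.19146546 0.078     ]
time: 0.35
tool_pos: [0.2328, 0.5362, 0.2305]
tool_rot: [-0.0, 0.124, 0.992, -0.001]
contact_force: [0.8, -0.7, 0.6]
gripper_width: 0.607
grasp_force: 0.0
time: 0.6
tool_pos: [0.3109, 0.4673, 0.2308]
tool_rot: [-0.0, 0.125, 0.992, -0.0]
contact_force: [0.2, 0.9, -0.8]
gripper_width: 0.146
grasp_force: 0.0
time: 0.85
tool_pos: [0.3883, 0.3989, 0.2308]
tool_rot: [-0.0, 0.125, 0.992, -0.0]
contact_force: [-0.3, -0.1, 0.3]
gripper_width: 0.001
grasp_force: 0.0
time: 1.1
tool_pos: [0.4658, 0.3306, 0.2308]
tool_rot: [-0.0, 0.125, 0.992, -0.0]
contact_force: [0.3, 0.5, 0.6]
gripper_width: 0.0
grasp_force: 0.0
time: 1.35
tool_pos: [0.5432, 0.2623, 0.2307]
tool_rot: [-0.0, 0.125, 0.992, -0.0]
contact_force: [-0.2, 0.3, -0.3]
gripper_width: 0.002
grasp_force: 0.0
time: 1.6
tool_pos: [0.6207, 0.1939, 0.2306]
tool_rot: [-0.0, 0.125, 0.992, -0.0]
contact_force: [0.2, 0.8, 1.2]
gripper_width: 0.002
grasp_force: 0.0
time: 2.35
tool_pos: [0.6196, 0.1952, 0.2306]
tool_rot: [-0.0, 0.499, 0.867, -0.0]
contact_force: [0.0, 0.9, 0.0]
gripper_width: -0.001
grasp_force: 0.0
t 2.35 tcp [0.6196 0.1952 0.2306] F [0.01 0.89 0.02] w -0.0014928114685353218 tool y yaw 30.1 tool z [-0.001 -0.    -1.   ]
delta(0.1m) [-0.027  0.014  1.006]
```

Descend to z≈0.13, then take one close look with the wrist camera.

```bash
python3 -m jog '[-0.01,0,0.5,0,0,0,-0.02,0.01,1,0,0,0,-0.02,0.01,1,0,0,0]' >/dev/null
python3 - <<'E'
from h import *
f=grab("wrist"); im=f["img"]; s=manip.state()
for p in [(*s["tool_pos"],),(.6212,.193,.077),(.6055,.184,.07)]: 
    u,v=proj(f,p); print(u,v); cv2.circle(im,(int(u),int(v)),3,(0,0,255),1)
print(s["tool_pos"]); cv2.imwrite("pics/w1.png",im)
import pickle; pickle.dump(f,open("w1.pkl","wb"))
E
```

```text
258.9387729110123 243.96915663655133
259.36650424333595 212.4477744094835
235.3497609367882 208.96656591061557
[0.62020674 0.1937293  0.12924174]
```

View pics/w1.png

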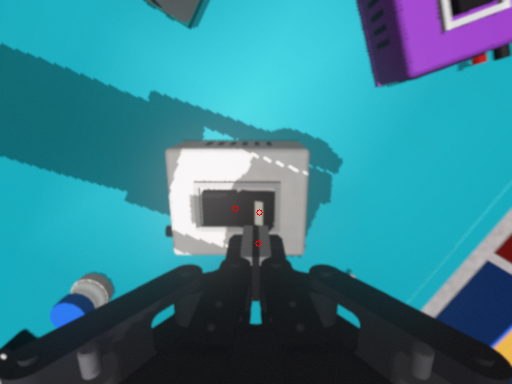

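The wrist view shows the marked end at (259,211), exactly where the estimate projects, so I press now.

```bash
python3 -m jog '[-0.01,0.01,0.2,0,0,0,-0.01,0.01,0.4,0,0,0,-0.01,0.01,0.48,0,0,0,-0.01,0.01,0.52,0,0,0,-0.01,0.01,0.56,0,0,0,-0.01,0.01,0.59,0,0,0,-0.01,0.01,0.59,0,0,0]'
python3 d.py 0.622 0.1935 0.069
```

```text
time: 3.65
tool_pos: [0.6236, 0.1938, 0.0727]
tool_rot: [0.001, 0.499, 0.866, 0.0]
contact_force: [1.4, 0.3, 1.4]
gripper_width: 0.001
grasp_force: 0.5
t 3.65 tcp [0.6236 0.1938 0.0727] F [1.42 0.28 1.44] w 0.0008364963724834535 tool y yaw 30.1 tool z [ 0.001  0.    -1.   ]
delta(0.1m) [ 0.006 -0.015  0.037]
```

```bash
for i in 1; do python3 -m jog '[0,0,0.02,0,0,0,0,0,0.03,0,0,0,0,0,0.03,0,0,0]'; done
python3 -m jog '[0,0,0.02,0,0,0,0,0,0.02,0,0,0,0,0,0.02,0,0,0]'
python3 d.py 0.622 0.1935 0.069
```

```text
time: 4.03
tool_pos: [0.6237, 0.1938, 0.07]
tool_rot: [0.001, 0.499, 0.866, 0.0]
contact_force: [0.1, 1.5, 4.8]
gripper_width: -0.001
grasp_force: 2.1
time: 4.4
tool_pos: [0.6237, 0.1938, 0.0699]
tool_rot: [0.0, 0.499, 0.866, 0.0]
contact_force: [-4.8, -0.1, 12.5]
gripper_width: 0.002
grasp_force: 6.2
t 4.4 tcp [0.6237 0.1938 0.0699] F [-4.78 -0.13 12.54] w 0.0016910433054587032 tool y yaw 30.1 tool z [ 0.001  0.    -1.   ]
delta(0.1m) [ 0.006 -0.016  0.009]
```

The force rose to 12 N with z stopped at 0.070, so the rocker is fully over. I lift and head for the yellow key.

```bash
python3 -m jog '[0,0,-0.4,0,0,0,0,0,-0.9,0,0,0,0,0,-0.9,0,0,0]' >/dev/null
python3 - <<'E'
from h import *
f=grab("wrist"); im=f["img"]; c=cloud(f); q=[]
ax=np.array([.866,.5]); 
for r in (-22,-15,15,22):
    p=np.array([.6055,.184])+ax*r/1000
    m=np.linalg.norm(c[...,:2]-p,axis=-1)<.004; print(r,np.median(c[m][:,2]).round(4))
E
python3 d.py 0.449 -0.253 0.155
```

```text
-22 0.2484
-15 0.2387
15 0.0707
22 0.2007
t 4.825 tcp [0.6242 0.1936 0.1595] F [ 0.38 -0.26 -0.31] w -6.461300216760058e-05 tool y yaw 30.1 tool z [ 0.004  0.    -1.   ]
delta(0.1m) [-2.986 -3.755  0.037]
```

```bash
A='python3 -m jog'
$A '[-0.37,-0.47,0,0,0,0,-0.75,-0.94,0,0,0,0]' >/dev/null
$A '[-0.37,-0.47,0,0,0,0,-0.75,-0.94,0,0,0,0]' >/dev/null
$A '[-0.37,-0.47,0,0,0,0,-0.75,-0.94,0,0,0,0]' >/dev/null
$A '[-0.37,-0.47,0,0,0,0,-0.74,-0.93,0,0,0,0,-0.74,-0.93,0,0,0,0,-0.74,-0.93,0,0,0,0]' >/dev/null
python3 - <<'E'
from h import *
f=grab("wrist"); im=f["img"]
H,S,V=cv2.split(cv2.cvtColor(im,cv2.COLOR_BGR2HSV))
for n,p,lo,hi in(("Y",(.449,-.253,.052),18,38),("G",(.469,-.1966,.052),40,85),("R",(.4889,-.1406,.052),172,188)):
    u,v=proj(f,p); m=((S>110)&((H>=lo)&(H<=hi)|(H+180<=hi))).astype(np.uint8)
    k=np.zeros_like(m); cv2.circle(k,(int(u),int(v)),45,1,-1); m&=k
    N,L,st,ce=cv2.connectedComponentsWithStats(m); i=1+np.argmax(st[1:,4]); print(n,(u,v),ce[i],st[i],plane(f,*ce[i],.052).round(4)); cv2.circle(im,(int(u),int(v)),3,(255,0,255),1)
cv2.imwrite("pics/w2.png",im)
E
python3 d.py 0.449 -0.253 0.06
```

```text
Y (np.float64(255.94023446002336), np.float64(190.7895011609523)) [225.36633663 189.82988299] [ 211  146   41   88 1111] [ 0.4242 -0.2663  0.052 ]
G (np.float64(307.7049633686843), np.float64(148.53796579750235)) [305.67372354 149.08592777] [290 134  32  32 803] [ 0.4677 -0.1979  0.052 ]
R (np.float64(363.77336133871245), np.float64(102.83260137908682)) [361.1408867  103.50935961] [ 343   86   37   36 1015] [ 0.4873 -0.1422  0.052 ]
t 6.125 tcp [ 0.448  -0.2518  0.1557] F [-0.67 -0.9   0.4 ] w -0.001847756348697624 tool y yaw 30.1 tool z [-0.002  0.002 -1.   ]
delta(0.1m) [-0.018  0.003  0.957]
```

View pics/w2.png

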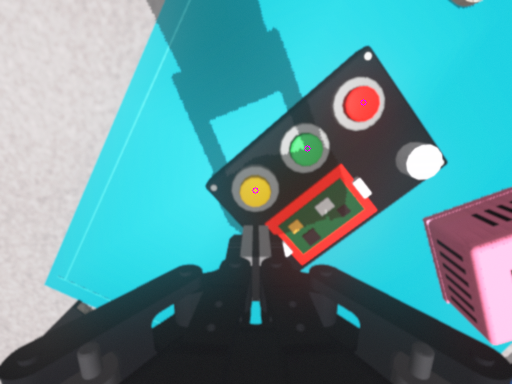

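The wrist view shows the yellow key at (255,190), green at (307,148) and red at (362,103), matching the estimates. I press yellow.

```bash
A='python3 -m jog'
$A '[-0.02,0,0.5,0,0,0,-0.02,0,0.9,0,0,0,-0.02,0,0.98,0,0,0,-0.02,0,1,0,0,0,-0.02,0,1,0,0,0]'
$A '[0,0,0.03,0,0,0,0,0,0.06,0,0,0,0,0,0.09,0,0,0,0,0,0.11,0,0,0,0,0,0.11,0,0,0,0,0,0.11,0,0,0]'
python3 d.py 0.449 -0.253 0.046
```

```text
time: 6.75
tool_pos: [0.4509, -0.2552, 0.0592]
tool_rot: [0.002, 0.499, 0.867, -0.0]
contact_force: [0.4, -0.9, 0.2]
gripper_width: 0.003
grasp_force: 0.0
time: 7.5
tool_pos: [0.4497, -0.255, 0.0464]
tool_rot: [0.0, 0.499, 0.866, -0.0]
contact_force: [1.0, -0.9, 2.5]
gripper_width: 0.005
grasp_force: 0.9
t 7.5 tcp [ 0.4497 -0.255   0.0464] F [ 1.04 -0.92  2.51] w 0.005425115402115486 tool y yaw 30.1 tool z [ 0. -0. -1.]
delta(0.1m) [0.02  0.004 0.004]
```

```bash
A='python3 -m jog'
$A '[0,0,0.02,0,0,0,0,0,0.03,0,0,0,0,0,0.04,0,0,0,0,0,0.04,0,0,0]'
python3 d.py 0.449 -0.253 0.046
$A '[0,0,-0.3,0,0,0,0,0,-0.4,0,0,0,0,0,-0.4,0,0,0]'
python3 d.py 0.4687 -0.197 0.07
```

```text
time: 8.0
tool_pos: [0.4499, -0.2551, 0.0456]
tool_rot: [-0.001, 0.499, 0.866, -0.0]
contact_force: [-7.5, 5.3, 21.9]
gripper_width: -0.0
grasp_force: 10.9
t 8.0 tcp [ 0.4499 -0.2551  0.0456] F [-7.52  5.33 21.9 ] w -0.0004578363757028251 tool y yaw 30.1 tool z [-0.001  0.    -1.   ]
delta(0.1m) [ 0.023  0.003 -0.004]
time: 8.38
tool_pos: [0.4496, -0.2549, 0.0825]
tool_rot: [0.0, 0.499, 0.866, -0.0]
contact_force: [0.8, -0.3, -0.6]
gripper_width: 0.002
grasp_force: 0.0
t 8.375 tcp [ 0.4496 -0.2549  0.0825] F [ 0.85 -0.26 -0.57] w 0.0015603606158843349 tool y yaw 30.1 tool z [ 0. -0. -1.]
delta(0.1m) [0.405 0.455 0.124]
```

Yellow bottomed out (22 N at z=0.0456). I move over green and check the key heights.

```bash
A='python3 -m jog'
$A '[0.2,0.23,0,0,0,0,0.4,0.45,0,0,0,0,0.4,0.45,0,0,0,0,0.4,0.45,0,0,0,0]' >/dev/null
python3 - <<'E'
from h import *
for n in("top","wrist","scene"):
    c=cloud(grab(n))
    for k,p in(("Y",(.449,-.253)),("G",(.469,-.1966)),("R",(.4889,-.1406)),("rk",(.6212,.193))):
        m=np.linalg.norm(c[...,:2]-p,axis=-1)<.008
        m&=c[...,2]<.09
        if m.sum()>5: print(n,k,m.sum(),np.median(c[m][:,2]).round(4))
E
python3 d.py 0.4687 -0.197 0.05
```

```text
top G 19 0.0505
top R 41 0.0508
top rk 41 0.0694
wrist Y 172 0.0461
wrist G 363 0.0523
wrist R 513 0.0525
scene Y 46 0.0465
scene G 46 0.0526
scene R 41 0.0527
scene rk 25 0.071
t 9.025 tcp [ 0.4681 -0.1982  0.082 ] F [ 0.8   0.08 -0.84] w 0.0036432136467421062 tool y yaw 30.0 tool z [-0.001  0.    -1.   ]
delta(0.1m) [0.007 0.012 0.32 ]
```

Yellow is fully in (46 mm), green and red are up, and the rocker is level. I press green and hold it.

```bash
A='python3 -m jog'
$A '[0,0.01,0.15,0,0,0,0,0.01,0.28,0,0,0,0,0.01,0.32,0,0,0,0,0.01,0.35,0,0,0,0,0.01,0.37,0,0,0,0,0.01,0.38,0,0,0,0,0.01,0.38,0,0,0,0,0.01,0.38,0,0,0]'
python3 d.py 0.4687 -0.197 0.046
```

```text
time: 10.02
tool_pos: [0.4691, -0.197, 0.0459]
tool_rot: [-0.001, 0.499, 0.867, -0.0]
contact_force: [-7.6, 3.3, 13.0]
gripper_width: -0.004
grasp_force: 6.1
t 10.025 tcp [ 0.4691 -0.197   0.0459] F [-7.6   3.3  13.02] w -0.003843178502507954 tool y yaw 30.1 tool z [-0.002  0.    -1.   ]
delta(0.1m) [ 0.002 -0.003 -0.001]
```

Green is bottomed at z=0.0459 with about 13 N. I hold briefly and check that it stays steady.

```bash
python3 -m jog '[0,0,0,0,0,0,0,0,0,0,0,0,0,0,0,0,0,0,0,0,0,0,0,0]' && python3 -c "
from plant import manip
s=manip.state()
if s['contact_force'][2]>4 and s['tool_pos'][2]<.0472: print(manip.job_done())
else: print('no',s)"
```

```text
time: 10.52
tool_pos: [0.4691, -0.1971, 0.0459]
tool_rot: [-0.001, 0.499, 0.866, -0.0]
contact_force: [-6.2, 3.3, 11.3]
gripper_width: -0.001
grasp_force: 6.1
the job is handed in; nothing more can be done
None
```

I handed the job in at about 10.5 s with the rocker switched over, the yellow key latched in, and the green key held down at about 11 N; the red key was still up when last checked, before the green press, and the judge returned no verdict.

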